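# Pin the bench magnifier's lens arm to its stand

## Robot

A 6-joint arm with a two-finger parallel gripper is mounted at the origin on the work surface. World frame = base frame: x ahead of the robot, y to its left, z up, the work surface at z = 0. Lengths are in m, angles in rad, forces in N, time in s.
With the tool pointing down it reaches from about 0.375 to 0.975 m from the base axis. Payload 3.8 kg.
Tool frame: the origin (TCP) lies midway between the tips of the shut fingers; the grasp point (between the pads) lies 19 mm behind it; z points along the fingers, y is the line along which they close (so a half turn about z gives the same grasp; the last joint's range is limited). The gripper opens to 88 mm and grips with 3 to 60 N. Pads are 18 mm wide; open, the fingers measure 123 mm over their backs; the gripper's body (75 mm by 187 mm) begins 45 mm behind the grasp point.
Start: joints at [1.111, 0.264, 1.604, -0, 1.274, -0.037], TCP at [0.277, 0.616, 0.239] pointing down, gripper open.
Joint ranges: [-2.63, 2.63], [-0.94, 2.18], [0.31, 2.57], [-1.31, 4.45], [0, 2.66], [-2.55, 2.55]. Speed limits (rad/s): [2.57, 2.57, 3.14, 3.14, 3.14, 3.14].

## Interface

Orientations are given as a rotation vector (axis times angle).
In Python, from cell import manip, inverse_kinematics, cams, order gives the robot as it stands. Calls block until the motion is done:
- manip.move_pose(position, orientation): joint-space move of the TCP to a pose.
- manip.move_linear(position, rate=0.15, rot=None): straight line of the TCP; rot=None keeps the orientation; rate is the mean speed in m/s.
- manip.set_joints(angles): joint-space move.
- manip.set_gripper(opening, force=None): finger opening in m; force is the grip in N (None keeps the last); returns when the fingers have stopped.
- manip.dwell(seconds).
- inverse_kinematics(position, orientation): joint angles nearest the present ones, or None.
- manip.state(): the state.
- cams.capture(name): name is "side" or "top"; returns a dict with "image" (420x560x3 uint8, blue, green, red), "z_map" (420x560 float32, m along the optical axis (not along the pixel's ray), 0 where there is no reading), "intrinsics" (3x3 intrinsics, pixels), "k1" (the pictures are not rectified: a ray, as slopes to the right and down, at radius r is drawn at 1 + k1 r^2 times it, then the intrinsics apply), "position" and "orientation" of the camera in the world. Camera axes: x right, y down, z forward; pixel columns grow to the right and rows downward; lengths in m; the calibration is good to about 2 mm. A picture is of the moment at which its call begins.
A pose or a line that the arm cannot do raises manip.IKError and nothing moves.
- order.close_job(): hands the job in; it is judged then, once.
The state is a dict: "clock": time; "joint_pos": joint angles; "joint_velocities": joint speeds; "tau": joint torques, N m; "tool_pos": TCP position; "tcp_rot": TCP orientation; "contact_force": force on the tool from outside, world axes, zero at the start; "moment": the same for the moment, N m; "gripper_width": finger opening in m; "grasp_force": force on a finger pad.
Only numpy, scipy, OpenCV 4.12 (cv2) and the standard library are available. Lean on these libraries where they do the work, as an engineer would, in place of code of your own. Each camera call takes 0.05 s, during which the arm holds its last target. There are 200 camera calls.

## Task

Refit the bench magnifier: gently lay the lens arm on its stand, with the tongue down between the fork's two ears, holes in line, and the lens flat on its rest. Then fetch the hinge pin, which lies tab-first in the wooden block's slot, and push it tip first through ear, tongue and ear, from either side, until the tab's shoulder is fully home against the ear. Let go, and leave the tins, the driver stand and the loose screwdriver where they are.

Things in the scene. Friction and masses are not known exactly. Their poses are not given: they have to be found in the camera images.
- fork (a point): Centre of the fork of the fixed grey metal magnifier stand, between its ears on the line of their holes, 38 mm above the bench. x: towards the lens rest; y: line of the holes; z up. Ears: 36 mm along x, tops 54 mm above the bench, inner faces at y = +-12, outer at +-24 mm; through holes 15 mm diameter at x = 0. Slot open above and at both ends, floor 25 mm above the bench
- rest (a point): Centre of the top of the stand's lens rest, a rubber-topped bar 40 mm (x) by 84 mm (y), 100 mm from the fork point along its x, top 25 mm above the bench, level with the fork's floor. Axes as the fork's. Fork and rest share a base plate 190 x 90 x 8 mm (35 mm behind the fork point to 155 mm ahead)
- lens_arm (a point): Middle of the steel arm of the loose magnifier lens (160 g), half-way up, 9 mm above its flat underside, nearly its balance point. x: along the arm to the lens; z up; it lies flat at the start. Arm 14 mm wide (y), 18 mm high, bare from x = -32 to +15 mm. Laid in the stand, this point is 45 mm from the fork point along the fork's x, 34 mm above the bench
- lens_rim (a point): Centre of the round glass lens with black rim, 80 mm outer diameter, 12 mm high, 55 mm from the middle of the arm; the point is 6 mm above the underside. Axes as the arm's. Rim, arm and tongue share one flat underside, so it sits level on the fork's floor and the rest
- lens_hole (a point): Centre of the 15 mm round hole (along y) through the tongue of the lens arm, 13 mm above the underside, 45 mm from the middle of the arm. Axes as the arm's. Tongue: block 26 mm long (x), 16 mm thick (y), 26 mm high, so 4 mm free on each side in the fork. It belongs at the fork point; the pin's tapered tip draws a hole up to 4 mm out of line into place
- pin_mid (a point): Point on the axis of the loose steel hinge pin (100 g, 96 mm long) 24 mm ahead of its shoulder: it comes to the fork point when the pin is home. x: along the pin to its tip. Shaft 12 mm diameter, shoulder at x = -24, tip at +44 mm, last 9 mm tapering to 5 mm; balance point x = -15 mm. At the start it lies in the block's slot, axis 16 mm above the bench, only the 44 mm of shaft ahead of this point sticking out
- pin_tab (a point): Centre of the pin's flat thumb tab: 28 mm along the pin, 24 mm wide (y), 12 mm thick (z), 38 mm behind the home point, its front face being the shoulder. Axes as the pin's. At the start it is hidden in the slot. On the bench the pin lies flat on the tab without rolling, axis 6 mm above the bench
- block_mouth (a point): Centre of the slot's mouth in the fixed light-wood block, 18 mm above the bench. x: straight out of the mouth; z up. Block reaches 72 mm back, 62 mm wide, 36 mm high. Slot 34 mm wide, 16 mm high, 62 mm deep, roofed, floor 10 mm above the bench. The pin lies loose in it and slides out along +x; it is clear when its home point is over 52 mm in front of the mouth
- tin_a: bystander: round parts tin, 56 mm diameter, 24 mm high; origin under its centre
- tin_b: bystander: round parts tin, 56 mm diameter, 24 mm high; origin under its centre
- drivers: bystander: round stand with five small screwdrivers, 68 mm diameter, 112 mm high; origin under its centre
- driver: bystander: small screwdriver, 120 mm long, lying on the bench; origin under its middle

How it is judged:
By the outcome, as a careful person would: the job done as asked, in the order asked, and still so for the second after the job is handed in, with the robot touching nothing.
It also fails if it takes over 67 s, if anything falls off the work surface, if the arm or the gripper's body presses on something with over 40 N, if the wrist force passes 120 N, or if a joint passes its speed limit or range.

## Working session

There is one attempt and no reset: what is moved stays moved. The work goes in short steps, each a Python script; the robot and the scene stay as the last script left them, time stands still between calls to the robot, and variables do not carry over. Pictures are saved under pics/ and viewed, at most 10 in all, crops included, and the job is handed in when it is done.

```bash
ls; mkdir -p pics
cat > h.py <<'E'
import numpy as np, cv2
from scipy.spatial.transform import Rotation as R
from cell import manip, inverse_kinematics, cams, order
def cap(name):
    c=cams.capture(name); c['R']=None
    o=np.array(c['orientation'],float)
    c['R']=R.from_rotvec(o).as_matrix() if o.shape==(3,) else (o if o.shape==(3,3) else R.from_quat(o).as_matrix())
    return c
def slopes(c,uv):
    K=np.array(c['intrinsics']); uv=np.atleast_2d(np.array(uv,float))
    d=np.c_[(uv[:,0]-K[0,2])/K[0,0],(uv[:,1]-K[1,2])/K[1,1]]
    s=d.copy()
    for _ in range(30): s=d/(1+c['k1']*(s**2).sum(1,keepdims=True))
    return s
def plane(c,uv,z):
    s=slopes(c,uv); r=np.c_[s,np.ones(len(s))]@c['R'].T
    p=np.array(c['position']); return p+r*((z-p[2])/r[:,2])[:,None]
def cloud(c):
    h,w=c['z_map'].shape; v,u=np.mgrid[:h,:w]; s=slopes(c,np.c_[u.ravel(),v.ravel()])
    Z=c['z_map'].ravel(); P=(np.c_[s,np.ones(len(s))]*Z[:,None])@c['R'].T+np.array(c['position'])
    P[Z==0]=np.nan; return P.reshape(h,w,3)
E
python3 - <<'E'
from h import *
for n in ('top','side'):
    c=cap(n); cv2.imwrite(f'pics/{n}0.png',c['image']); np.save(f'pics/{n}0.npy',{k:c[k] for k in c},allow_pickle=True)
    print(n,c['position'],c['orientation'],c['intrinsics'],c['k1'])
print(manip.state())
E
```

```text
pics
top [ 0.54405652 -0.02867932  0.97516028] [-2.22117073  2.19497658 -0.06256508] [[404.33453215   0.         272.39898912]
 [  0.         404.33453215 205.03061204]
 [  0.           0.           1.        ]] -0.048289043376332885
side [ 0.12099948 -0.62952916  0.70250872] [-2.18310475  0.74985569 -0.32850049] [[429.61682196   0.         278.63107103]
 [  0.         429.61682196 203.89016297]
 [  0.           0.           1.        ]] -0.08881797070161401
{'clock': 0.1, 'joint_pos': array([ 1.11107147e+00,  2.64637594e-01,  1.60519356e+00, -1.03842637e-05,
        1.27374277e+00, -3.69387452e-02]), 'joint_velocities': array([ 0.00048236, -0.00087297, -0.00333224,  0.00022558,  0.00129269,
        0.00158955]), 'tau': array([-1.41062192e-04, -5.03621149e+01, -3.58071649e+01,  7.30293081e-02,
        2.34688015e-02, -2.96011092e-05]), 'tool_pos': array([0.2767008 , 0.61498288, 0.23756333]), 'tcp_rot': array([-6.59070570e-01, -3.07119231e+00,  3.02008114e-03]), 'contact_force': array([ 1.16588634,  0.77677991, -0.24659498]), 'moment': array([-0.01253017,  0.015717  ,  0.00171792]), 'grasp_force': 0.0, 'gripper_width': 0.08844161941295296}
```

View pics/top0.png

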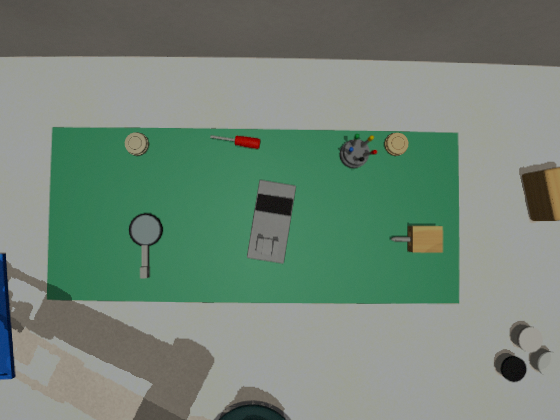

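View pics/side0.png

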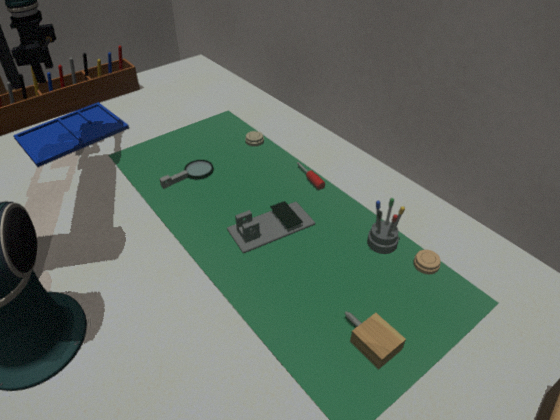

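The top picture shows the lens rim at (146,229) with its tongue at (144,275). The stand's fork is at (265,243) and its rest at (274,205). The block is at (428,239), with the pin tip at (391,239) pointing left. I'll measure these now.

```bash
cat > seg.py <<'E'
from h import *
def load(n): return np.load(f'pics/{n}0.npy',allow_pickle=True).item()
def comps(c,lo,hi):
    hsv=cv2.cvtColor(c['image'],cv2.COLOR_BGR2HSV)
    g=((hsv[...,0]>60)&(hsv[...,0]<95)&(hsv[...,1]>110)).astype(np.uint8)
    m=1-g; return m
E
python3 - <<'E'
from seg import *
tiles=[]
for n,boxes in (('top',[(110,200,180,290),(235,170,305,270),(380,215,450,265)]),('side',[(150,145,225,195),(220,190,325,255),(335,300,415,370)])):
    c=load(n); m=comps(c,0,0); P=cloud(c)
    for b in boxes:
        x0,y0,x1,y1=b; sub=m[y0:y1,x0:x1]
        k,l,st,ce=cv2.connectedComponentsWithStats(sub)
        i=1+st[1:,4].argmax(); cnt=cv2.findContours((l==i).astype(np.uint8),cv2.RETR_EXTERNAL,cv2.CHAIN_APPROX_NONE)[0][0].reshape(-1,2)+[x0,y0]
        z=P[...,2][y0:y1,x0:x1]
        print(n,b,st[i],'rect',cv2.minAreaRect(cnt.astype(np.float32)),'z pct mat',np.nanpercentile(z[sub==0],[5,50,95]).round(4),'obj',np.nanpercentile(z[l==i],[5,25,50,75,95]).round(4))
        s=min(260/(x1-x0),290/(y1-y0)); t=cv2.resize(c['image'][y0:y1,x0:x1],None,fx=s,fy=s,interpolation=cv2.INTER_CUBIC)
        T=np.zeros((295,265,3),np.uint8);T[:t.shape[0],:t.shape[1]]=np.clip(t*1.4,0,255);tiles.append(T); print('scale',s)
cv2.imwrite('pics/crops0.png',np.vstack([np.hstack(tiles[:3]),np.hstack(tiles[3:])]))
E
```

```text
top (110, 200, 180, 290) [  19   13   34   66 1147] rect ((148.6738739013672, 244.6650390625), (63.826873779296875, 33.1988410949707), 77.19573211669922) z pct mat [-0.0021  0.0008  0.0038] obj [0.0051 0.008  0.0098 0.0128 0.025 ]
scale 3.2222222222222223
top (235, 170, 305, 270) [  12   10   49   84 3041] rect ((270.9310607910156, 221.32757568359375), (38.1202392578125, 80.09391784667969), 9.162347793579102) z pct mat [-0.0018  0.001   0.0037] obj [0.0044 0.0072 0.009  0.0238 0.0503]
scale 2.9
top (380, 215, 450, 265) [  11   10   53   28 1101] rect ((417.0, 238.5), (27.0, 52.0), 90.0) z pct mat [-0.0019  0.001   0.0039] obj [0.001  0.0234 0.0354 0.0369 0.0386]
scale 3.7142857142857144
side (150, 145, 225, 195) [  9  14  55  32 727] rect ((185.45343017578125, 172.65011596679688), (20.55349349975586, 55.819190979003906), 73.53998565673828) z pct mat [-0.0027  0.0001  0.0026] obj [-0.0009  0.0056  0.0077  0.0119  0.0228]
scale 3.466666666666667
side (220, 190, 325, 255) [   6   11   90   53 2574] rect ((269.42279052734375, 222.17227172851562), (39.515480041503906, 85.30538177490234), 69.14553833007812) z pct mat [-0.0014  0.0007  0.0029] obj [0.0029 0.0072 0.0088 0.0249 0.0522]
scale 2.4761904761904763
side (335, 300, 415, 370) [   9   11   63   59 2104] rect ((372.25, 334.25), (71.41778564453125, 45.25482940673828), 45.0) z pct mat [-0.0022  0.0001  0.0021] obj [0.0001 0.0193 0.0341 0.0355 0.0368]
scale 3.25
```

View pics/crops0.png

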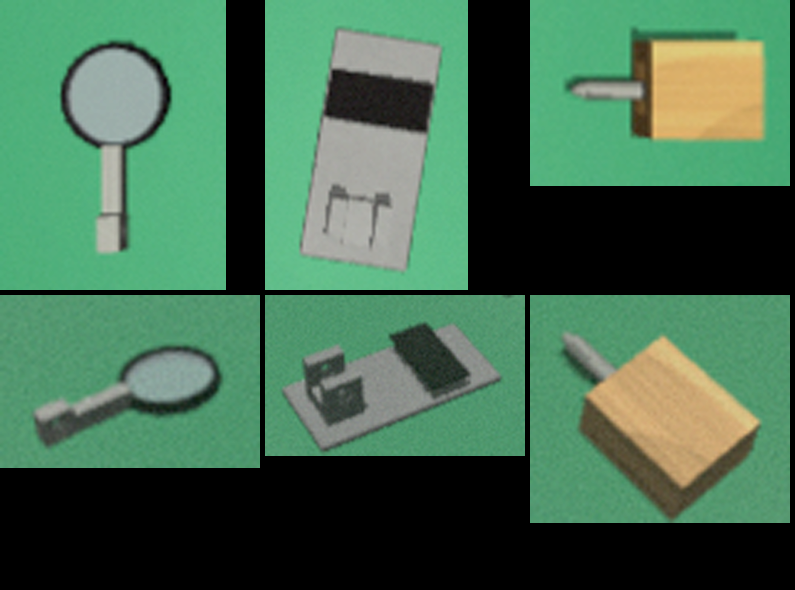

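The crops show the lens pointing far (+x), with its tongue nearest the robot. The stand has the same sense, turned by about 9°, and the pin points to +y. Next I'll turn the contours into metric positions.

```bash
cat > meas.py <<'E'
from seg import *
import sys
def big(m,b):
    x0,y0,x1,y1=b; M=np.zeros_like(m,np.uint8); M[y0:y1,x0:x1]=m[y0:y1,x0:x1]
    k,l,st,ce=cv2.connectedComponentsWithStats(M); i=1+st[1:,4].argmax()
    return (l==i).astype(np.uint8)
def outl(M): return cv2.findContours(M,cv2.RETR_EXTERNAL,cv2.CHAIN_APPROX_NONE)[0][0].reshape(-1,2)
def rect(name,c,M,z):
    p=plane(c,outl(M),z)[:,:2]*1000; (a,s,t)=cv2.minAreaRect(p.astype(np.float32)); print(name,'c',np.round(a,1),'size',np.round(s,1),'ang',round(t,2))
if __name__=='__main__':
  B={'top':[(110,200,180,290),(235,170,305,270),(380,215,450,265)],'side':[(150,145,225,195),(220,190,325,255),(335,300,415,370)]}
  for n in ('top','side'):
    c=load(n); m=comps(c,0,0); P=cloud(c)*1000; im=c['image'].astype(int); g=im.max(2); sat=im.max(2)-im.min(2)
    S=big(m,B[n][1]); rect(n+' base',c,S,.008); rect(n+' rubber',c,big((g<50)&(S>0),B[n][1]) if n=='top' else big((g<50)&(S>0),(270,195,325,230)),.025)
    e=P[(S>0)&(P[...,2]>46)&(P[...,2]<60)]; print(' ears cloud',len(e),e.mean(0).round(1),[np.round(q,1) for q in cv2.minAreaRect(e[:,:2].astype(np.float32))])
    r=P[(S>0)&(P[...,2]>20)&(P[...,2]<30)&(g<60)]; print(' rest cloud',len(r),np.median(r,0).round(1))
    L=big(m,B[n][0]); l=P[(L>0)]; 
    t=l[(l[:,2]>21)]; print(' tongue cloud',len(t),np.median(t,0).round(1)); 
    rim=(L>0)&(np.arange(420)[:,None]<(246 if n=='top' else 999)); 
    gl=big((L>0)&(im[...,0]>im[...,2]+3)&(g>80),B[n][0]); gp=plane(c,outl(gl),.009)[:,:2]*1000; print(' glass',cv2.minEnclosingCircle(gp.astype(np.float32)), cv2.fitEllipse(gp.astype(np.float32)))
    W=big((m>0)&(im[...,2]-im[...,0]>40)&((g>130)if n=='top' else (g>140)),B[n][2]); rect(n+' blocktop',c,W,.036)
    w=P[(P[...,2]>32)&(P[...,2]<40)&(big(m,B[n][2])>0)]; print(' block cloud',[np.round(q,1) for q in cv2.minAreaRect(w[:,:2].astype(np.float32))],np.median(w,0).round(1))
    if n=='top':
        pm=(m>0)&(sat<45)&(g>70); pm=big(pm,(385,230,413,250)); v,u=np.nonzero(pm)
        print(' pin px',u.min(),u.max()); q=plane(c,np.c_[u,v],.02)*1000
        am=(m>0)&(L>0)&(np.arange(420)[:,None]>=248)&(np.arange(420)[:,None]<264)
        for y in range(246,280): 
            uu=np.nonzero(L[y])[0]; print(y,uu.min(),uu.max(),end='; ')
        print()
        for x in range(u.min(),u.max()+1):
            vv=np.nonzero(m[215:265,x])[0]+215; print(x,vv.min(),vv.max(),np.nonzero(pm[:,x])[0][[0,-1]],end='; ')
        print()
E
python3 meas.py
```

```text
top base c [545.4 -40.4] size [ 91.1 191.6] ang 81.4
top rubber c [585.4 -46.5] size [83.  38.5] ang 81.93
 ears cloud 156 [486.2 -31.8  53.7] [array([486.1, -32. ]), array([47.5, 33.8]), np.float64(81.2)]
 rest cloud 570 [585.5 -46.9  25.2]
 tongue cloud 94 [423.3 256.7  25.8]
 glass ((522.2098388671875, 260.2547302246094), 35.00194549560547) ((522.3098754882812, 259.6275939941406), (66.48023223876953, 67.99569702148438), 98.56324768066406)
top blocktop c [ 508.7 -408.3] size [58.7 69.9] ang 0.35
 block cloud [array([ 507.4, -407.3]), array([61.2, 73.2]), np.float64(0.5)] [ 507.7 -406.8   36.3]
 pin px 391 410
246 141 148; 247 141 148; 248 141 148; 249 141 148; 250 141 148; 251 141 148; 252 141 148; 253 141 148; 254 141 148; 255 141 148; 256 141 148; 257 141 148; 258 141 148; 259 141 148; 260 141 148; 261 141 148; 262 141 148; 263 141 148; 264 141 148; 265 141 148; 266 141 149; 267 140 149; 268 139 149; 269 139 149; 270 139 149; 271 139 149; 272 139 149; 273 139 149; 274 139 149; 275 139 149; 276 139 149; 277 139 147; 278 140 146; Traceback (most recent call last):
  File "meas.py", line 28, in <module>
    uu=np.nonzero(L[y])[0]; print(y,uu.min(),uu.max(),end='; ')
                                    ~~~~~~^^
    return umr_minimum(a, axis, None, out, keepdims, initial, where)
ValueError: zero-size array to reduction operation minimum which has no identity
```

```bash
sed -i 's/range(246,280)/range(276,278)/' meas.py; python3 meas.py | tail -n +14
python3 - <<'E'
from seg import *
# arm sides in top: world axis of arm, via tops
c=load('top');P=cloud(c)*1000
m=comps(c,0,0)
s=P[200:290,110:180].reshape(-1,3); mm=m[200:290,110:180].ravel()>0
t=s[mm&(s[:,2]>21)]; print('tongue rect',cv2.minAreaRect(t[:,:2].astype(np.float32)))
a=s[mm&(s[:,2]>14)&(s[:,2]<21)&(s[:,0]<478)&(s[:,0]>442)]; print('arm',len(a),a.mean(0),cv2.fitLine(a[:,:2].astype(np.float32),cv2.DIST_HUBER,0,.01,.01).ravel())
s=P[225:255,385:412].reshape(-1,3); mm=m[225:255,385:412].ravel()>0
p=s[mm&(s[:,2]>15)&(s[:,2]<26)]; print('pin',len(p),np.median(p,0),p.min(0),p.max(0),cv2.fitLine(p[:,:2].astype(np.float32),cv2.DIST_HUBER,0,.01,.01).ravel())
E
```

```text
ears cloud 198 [484.5 -31.1  52.5] [array([485.8, -29.9]), array([53.1, 38. ]), np.float64(82.4)]
 rest cloud 490 [579.5 -50.   24.9]
 tongue cloud 49 [421.1 258.5  24.3]
 glass ((521.7206420898438, 262.2664489746094), 33.50950622558594) ((521.2708740234375, 261.25439453125), (61.11363220214844, 65.222900390625), 62.35148239135742)
side blocktop c [ 508.2 -405.9] size [59.4 70.3] ang 0.55
 block cloud [array([ 507.7, -405.2]), array([73.6, 65.1]), np.float64(89.9)] [ 506.1 -406.9   35.1]
tongue rect ((448.3219909667969, 257.3479309082031), (74.86186218261719, 16.593828201293945), 1.4698679447174072)
arm 85 [459.79074047 256.91332657  17.7457167 ] [9.9936658e-01 3.5586439e-02 4.5846924e+02 2.5652863e+02]
pin 111 [ 508.61090394 -356.62407937   20.32854742] [ 478.13200498 -373.13795696   15.01766609] [ 537.47946288 -326.59852387   25.88817538] [ 1.9258218e-02  9.9981457e-01  5.0802896e+02 -3.5135995e+02]
```

Both views agree to within about 2 mm, and the sizes match those given. The arm's mid point is (467.8, 258.2) at +1.9°, the fork is (486.1, -31.5) at -8.7°, and the pin lies along x≈508 with the mouth at y≈-371. Now I'll pick up the lens.

```bash
cat >> h.py <<'E'
def rv(a):  # tool down, closing line at angle a (deg)
    y=np.array([np.cos(np.radians(a)),np.sin(np.radians(a)),0]); z=np.array([0,0,-1.])
    return R.from_matrix(np.c_[np.cross(y,z),y,z]).as_rotvec()
def st(msg=''):
    s=manip.state(); print(msg,'t%.1f'%s['clock'],(np.array(s['tool_pos'])*1000).round(1),'F',np.round(s['contact_force'],1),'w%.1f'%(s['gripper_width']*1000),'g%.1f'%s['grasp_force']); return s
E
python3 - <<'E'
from h import *
for a in (91.9,-88.1):
    print(a,[None if q is None else q.round(2) for q in (inverse_kinematics([.4678,.2582,.1],rv(a)),inverse_kinematics([.53,-.038,.1],rv(a-10.6)),inverse_kinematics([.508,-.356,.1],rv(a+90)),inverse_kinematics([.508,-.356,.1],rv(a-90)))])
E
```

```text
91.9 [array([ 0.46,  0.13,  2.04,  0.  ,  0.97, -1.15]), array([-0.12,  0.12,  2.04, -0.  ,  0.97, -1.54]), array([-0.65,  0.28,  1.85, -0.  ,  1.01,  2.46]), array([-0.65,  0.28,  1.85,  0.  ,  1.01, -0.68])]
-88.1 [array([ 0.46,  0.13,  2.04, -0.  ,  0.97,  2.  ]), array([-0.12,  0.12,  2.04, -0.  ,  0.97,  1.6 ]), array([-0.65,  0.28,  1.85,  0.  ,  1.01, -0.68]), array([-0.65,  0.28,  1.85, -0.  ,  1.01,  2.46])]
```

Run:
```python
from h import *
p=[.4678,.2582]
manip.move_pose([*p,.10],rv(91.9)); manip.move_linear([*p,.03],rate=.15); manip.move_linear([*p,.003],rate=.05); st('down')
manip.set_gripper(0.0,force=30); st('grip')
manip.move_linear([*p,.10],rate=.12); s=st('lift')
f=np.array([.4861,-.0315]); a=np.radians(-8.7); q=f+.045*np.array([np.cos(a),np.sin(a)])
manip.move_pose([*q,.11],rv(91.9-10.6)); st('over')
c=cap('side'); cv2.imwrite('pics/side1.png',c['image']); b=c['image'][100:300,170:370]
c2=cap('top'); b2=c2['image'][150:350,180:380]; cv2.imwrite('pics/hold.png',np.clip(1.4*np.hstack([cv2.resize(x,(400,400),interpolation=cv2.INTER_CUBIC) for x in (b,b2)]),0,255).astype(np.uint8))
```

```text
down t3.0 [467.7 258.1   2.8] F [-0.   0.2  0.1] w88.5 g0.0
grip t4.1 [467.8 258.2   3. ] F [ 0.2  0.2 -0.3] w13.8 g30.0
lift t5.0 [467.1 257.8  99.2] F [ 0.5  0.1 -1.2] w13.6 g30.0
over t6.2 [530.3 -37.5 109.6] F [-0.  -0.1 -1.1] w13.9 g30.0
```

View pics/hold.png

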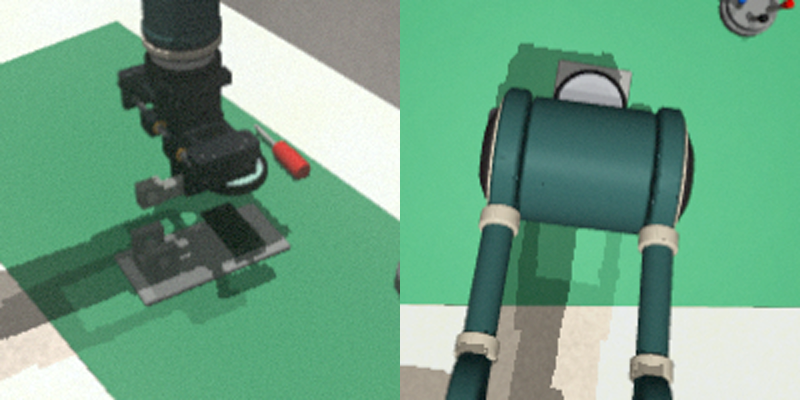

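The side crop shows the lens level in the grip above the stand, with the tongue over the fork at about (150,190). I'll lower it slowly and watch the force.

Run:
```python
from h import *
q=np.array(manip.state()['tool_pos'])[:2]
f=np.array([.4861,-.0315]); a=np.radians(-8.7); q=f+.045*np.array([np.cos(a),np.sin(a)])
manip.move_linear([*q,.060],rate=.1); F0=manip.state()['contact_force'].copy()
for z in [.054,.048,.042,.037,.034,.032,.031,.030,.029,.028,.0275,.027]:
    manip.move_linear([*q,z],rate=.04); s=st(z); d=s['contact_force']-F0
    if np.abs(d).max()>4: break
manip.dwell(.2); st()
```

```text
0.054 t7.3 [530.6 -38.3  54.1] F [ 0.2  0.1 -1.4] w13.6 g30.0
0.048 t7.6 [530.2 -38.3  47.6] F [-0.  -0.2 -1.5] w13.7 g30.0
0.042 t7.9 [530.2 -38.3  41.5] F [-0.   0.1 -0.9] w14.1 g30.0
0.037 t8.1 [530.2 -38.3  36.6] F [-0.2 -0.1 -1.5] w13.8 g30.0
0.034 t8.4 [530.4 -38.3  33.8] F [-0.1  0.1 -0.8] w13.6 g30.0
0.032 t8.6 [530.5 -38.3  31.9] F [-0.6 -0.9 -1.4] w13.8 g30.0
0.031 t8.9 [530.5 -38.3  30.9] F [ 0.5 -0.  -2. ] w13.8 g30.0
0.03 t9.1 [530.5 -38.3  29.9] F [-0.4 -0.3 -1.9] w13.6 g30.0
0.029 t9.4 [530.5 -38.3  28.9] F [-0.2  0.5 -0.8] w14.1 g30.0
0.028 t9.6 [530.6 -38.3  28. ] F [-0.1 -0.3 -1.5] w14.0 g30.0
0.0275 t9.9 [530.7 -38.3  28. ] F [-2.4 -0.3  4.6] w13.9 g30.0
 t10.1 [530.7 -38.3  28. ] F [-2.2  0.   5.2] w13.5 g30.0
```

Contact came at exactly the expected height (underside at 25 mm). I'll release, retreat and check the fit.

```bash
cat > fit.py <<'E'
from meas import *
def fit(tag,view=True):
    out=[]
    for n,b in (('top',(235,170,305,270)),('side',(220,185,325,255))):
        c=cap(n); np.save(f'pics/{n}_{tag}.npy',c,allow_pickle=True); P=cloud(c)*1000; x0,y0,x1,y1=b
        im=c['image'].astype(int); g=im.max(2)
        gl=big((im[...,0]>im[...,2]+3)&(g>90)&(im[...,0]>im[...,1]-12),b); gp=plane(c,outl(gl),.034)[:,:2]*1000
        print(n,'glass',np.round(cv2.minEnclosingCircle(gp.astype(np.float32))[0],1),cv2.fitEllipse(gp.astype(np.float32)))
        s=P[y0:y1,x0:x1].reshape(-1,3); a=np.radians(-8.7); Rz=np.array([[np.cos(a),np.sin(a)],[-np.sin(a),np.cos(a)]])
        l=(s[:,:2]-[486.1,-31.5])@Rz.T
        i=(abs(l[:,1])<8)&(abs(l[:,0])<11); print(' tongue z',np.nanmedian(s[i,2]),' arm z',np.nanmedian(s[(abs(l[:,1])<5)&(l[:,0]>25)&(l[:,0]<50),2]),'lens z',np.nanmedian(s[np.hypot(l[:,0]-100,l[:,1])<38,2]))
        k=(s[:,2]>46)&(abs(l[:,1])<10); print(' tongue xy local',np.nanmean(l[k],0),l[k].min(0),l[k].max(0))
        t=cv2.resize(c['image'][y0:y1,x0:x1],None,fx=3.7,fy=3.7,interpolation=cv2.INTER_CUBIC); T=np.zeros((400,400,3),np.uint8); t=t[:400,:400]; T[:t.shape[0],:t.shape[1]]=np.clip(t*1.4,0,255); out.append(T)
    cv2.imwrite(f'pics/fit_{tag}.png',np.hstack(out))
E
python3 - <<'E'
from fit import *
p=manip.state()['tool_pos']
manip.set_gripper(.05); manip.move_linear([p[0],p[1],.13],rate=.15); st()
manip.move_pose([.508,-.34,.12],rv(0)); st('clear')
fit('a')
E
```

```text
t11.6 [529.9 -38.2 129.2] F [-0.9 -0.2 -0.4] w49.8 g0.0
clear t12.8 [ 507.8 -339.   119.1] F [-0.1  0.1  0.4] w49.9 g0.0
top glass [584.8 -46.7] ((584.5961303710938, -47.18388366699219), (65.9403076171875, 67.52566528320312), 64.68587493896484)
 tongue z 51.018840765021665  arm z 42.99084026103295 lens z 34.1635573104061
 tongue xy local [ 2.75396668 -0.60847587] [-11.95267446  -8.63586396] [60.59356645  7.13469859]
side glass [583.9 -45.2] ((584.5003662109375, -44.91921615600586), (63.793968200683594, 67.05841827392578), 40.17014694213867)
 tongue z 50.89870180795897  arm z 33.824762456292625 lens z 33.232934280003064
 tongue xy local [-1.53812217  1.2432205 ] [-14.47962543  -9.59248381] [12.31994982  9.63584626]
```

View pics/fit_a.png

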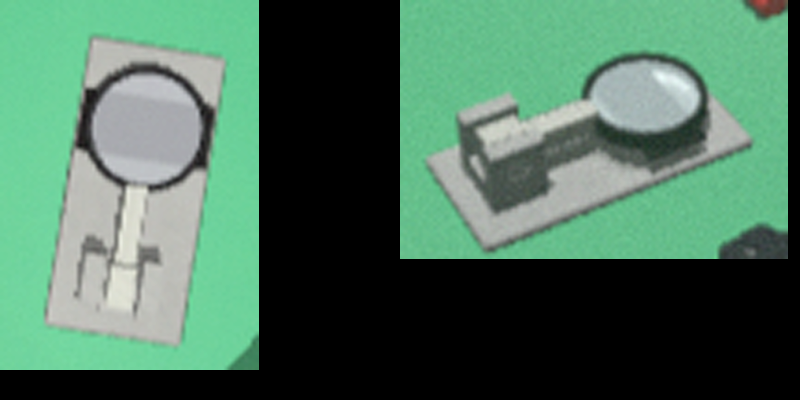

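The tongue is seated (top at z 51 mm) and the lens is flat and centred on the rest, at (584.7, -46.5). Now the pin.

Run:
```python
from h import *
c=np.load('pics/top_a.npy',allow_pickle=True).item(); P=cloud(c)*1000; s=P[125:175,335:380].reshape(-1,3); t=s[s[:,2]>15]; print('drivers',np.nanmin(t,0),np.nanmax(t,0))
x,y=.508,-.351
manip.move_linear([x,y,.04],rate=.15); manip.move_linear([x,y,.010],rate=.05); st('down')
manip.set_gripper(0,force=30); s=st('grip')
F0=s['contact_force']
for d in (.03,.06,.09):
    manip.move_linear([x,y+d,.0105],rate=.08); st(d)
for z in (.006,.003,.002,.0012):
    manip.move_linear([x,y+.09,z],rate=.03); s=st(z)
    if (s['contact_force']-F0)[2]>5: break
manip.set_gripper(.045); st('open')
manip.move_linear([x,y+.09,.10],rate=.15)
manip.move_pose([.5,-.12,.25],rv(0)); st()
c=cap('top'); np.save('pics/top_b.npy',c,allow_pickle=True); d=cap('side'); np.save('pics/side_b.npy',d,allow_pickle=True)
a=cv2.resize(c['image'][200:280,310:460],(600,320),interpolation=cv2.INTER_CUBIC); b=cv2.resize(d['image'][240:370,280:430],(300,260)); T=np.zeros((580,600,3),np.uint8); T[:320]=a; T[320:,:300]=b; cv2.imwrite('pics/pin.png',T)
```

```text
drivers [ 676.25551747 -270.16308445   15.47432691] [ 741.58650308 -204.69438958  114.08973941]
down t14.3 [ 508.  -351.     9.9] F [-0.6 -0.1  0.2] w50.2 g0.0
grip t15.0 [ 508.1 -351.    10.1] F [-0.4 -0.2  0.3] w11.0 g29.9
0.03 t15.5 [ 507.9 -320.2   10.4] F [ 0.1  0.  -1.5] w10.8 g29.9
0.06 t16.0 [ 508.  -290.5   10.5] F [-0.8 -0.7 -0.9] w10.3 g29.9
0.09 t16.6 [ 508.  -260.5   10.5] F [ 0.7 -0.3 -0.3] w10.8 g29.9
0.006 t16.9 [ 507.7 -261.1    5.6] F [-0.5 -0.2 -1.6] w11.0 g29.9
0.003 t17.1 [ 507.7 -261.     2.7] F [ 0.1  0.4 -1.5] w10.5 g29.9
0.002 t17.4 [ 508. -261.    2.] F [ 0.6  0.5 -0.9] w10.8 g29.9
0.0012 t17.6 [ 508.  -261.     1.2] F [ 0.4 -0.2 -0.5] w11.0 g29.9
open t18.3 [ 508.  -261.     1.2] F [ 0.1 -0.4  0.6] w45.4 g0.0
 t19.9 [ 499.3 -120.2  248.4] F [-0.   0.5 -0.3] w44.9 g0.0
```

View pics/pin.png

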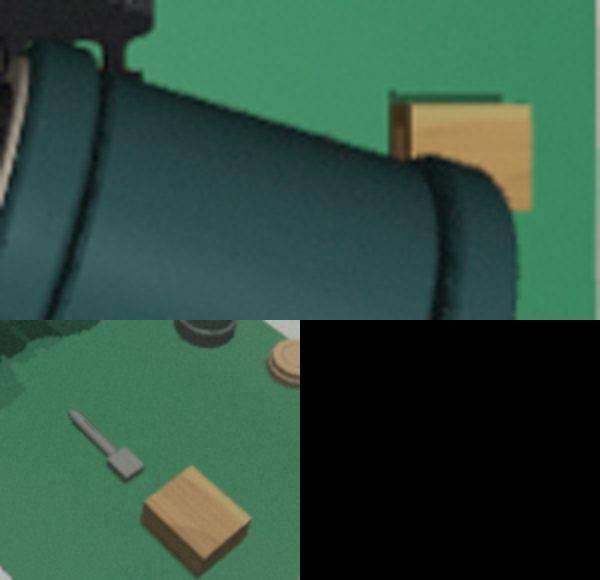

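The side view shows the pin fully out and lying flat, with its tab at about (343,311). I'll move the arm aside for a top view and measure it.

```bash
cat > pinm.py <<'E'
from meas import *
def pinmeas():
    for n,b in (('top',(320,215,408,265)),('side',(305,275,365,328))):
        c=cap(n); np.save(f'pics/{n}_c.npy',c,allow_pickle=True); im=c['image'].astype(int); sat=im.max(2)-im.min(2)
        m=comps(c,0,0); 
        if n=='side': m=m&((im[...,2]-im[...,0])<30)
        M=big(m,b); p=plane(c,outl(M),.009)[:,:2]*1000
        v,u=np.nonzero(M); q=plane(c,np.c_[u,v],.010)[:,:2]*1000
        r=cv2.minAreaRect(p.astype(np.float32)); print(n,'n',len(u),'rect',[np.round(k,1) for k in r])
        fl=cv2.fitLine(q.astype(np.float32),cv2.DIST_L2,0,.01,.01).ravel(); d=fl[:2]*np.sign(fl[1]); nrm=np.array([-d[1],d[0]])
        t=(q-fl[2:])@d; w=(q-fl[2:])@nrm
        print(' dir',d,'len',np.ptp((p-fl[2:])@d))
        for lo in np.arange(t.min(),t.max(),6): 
            i=(t>=lo)&(t<lo+6); print('   t%.0f w%.1f..%.1f c%.1f'%(lo,w[i].min(),w[i].max(),w[i].mean()),end='')
        print()
        tb=M.copy(); k=p[(p-fl[2:])@d<t.min()+27]; rt=cv2.minAreaRect(k.astype(np.float32)); print(' tab rect',[np.round(k,1) for k in rt],' rear end',(fl[2:]+d*((p-fl[2:])@d).min()).round(1),'tip',(fl[2:]+d*((p-fl[2:])@d).max()).round(1))
E
python3 - <<'E'
from pinm import *
manip.move_pose([.45,.2,.2],rv(40)); st()
pinmeas()
E
```

```text
t21.2 [450.5 199.3 200. ] F [-0.7  0.6 -0.3] w45.2 g0.0
top n 292 rect [array([ 510.9, -286.7]), array([98.2, 26. ]), np.float64(84.2)]
 dir [0.02373861 0.9997182 ] len 97.42280777142457
   t-40 w-10.9..13.2 c0.8   t-34 w-13.0..13.3 c0.1   t-28 w-12.9..11.2 c-0.9   t-22 w-12.7..11.4 c-0.7   t-16 w-12.5..11.6 c-0.1   t-10 w-5.1..7.0 c0.9   t-4 w-4.9..4.8 c-0.1   t2 w-4.7..5.0 c0.1   t8 w-4.5..5.2 c0.3   t14 w-4.3..5.3 c0.5   t20 w-6.5..5.6 c-0.1   t26 w-6.4..5.7 c-0.7   t32 w-6.1..6.0 c0.5   t38 w-6.0..6.1 c-0.6   t44 w-5.7..6.4 c1.0   t50 w-5.6..4.1 c-0.5   t56 w-2.9..1.8 c-0.6
 tab rect [array([ 507.2, -322.2]), array([26.6, 26. ]), np.float64(84.4)]  rear end [ 506.8 -334.8] tip [ 509.1 -237.4]
side n 445 rect [array([ 506.8, -286.2]), array([101.4,  32.2]), np.float64(88.9)]
 dir [0.02113645 0.9997766 ] len 101.44834202540721
   t-40 w-13.4..15.5 c2.2   t-34 w-15.0..15.5 c-0.1   t-28 w-16.7..14.0 c-1.1   t-22 w-15.3..15.5 c0.4   t-16 w-15.5..15.5 c-0.2   t-10 w-15.6..12.5 c-2.4   t-4 w-7.8..7.8 c0.6   t2 w-7.9..7.8 c0.4   t8 w-6.4..7.8 c0.7   t14 w-6.4..7.8 c0.7   t20 w-6.5..7.7 c0.3   t26 w-6.6..7.7 c0.6   t32 w-6.7..7.7 c0.7   t38 w-6.7..7.7 c-0.1   t44 w-6.8..7.7 c0.1   t50 w-6.9..6.1 c-0.4   t56 w-3.7..4.4 c-0.3
 tab rect [array([ 505.7, -324.5]), array([24.6, 32.7]), np.float64(84.9)]  rear end [ 504.6 -336.9] tip [ 506.8 -235.5]
```

The pin's axis lies along 88.7° and its tab centre is at (507.1, -320.5); length and width match. I'll regrip it by the tab and stage it before the ear.

Run:
```python
from h import *
x,y=.5071,-.3205
manip.move_pose([x,y,.09],rv(-1.3)); manip.move_linear([x,y,.025],rate=.15); manip.move_linear([x,y,.002],rate=.05); st('down')
manip.set_gripper(0,force=50); st('grip')
manip.move_linear([x,y,.08],rate=.1); st('lift')
f=np.array([.4861,-.0315]); a=np.radians(81.3); u=np.array([np.cos(a),np.sin(a)])
q=f-.135*u
manip.move_pose([*q,.08],rv(-8.7)); manip.move_linear([*q,.034],rate=.1); st('stage')
for n,b in (('side',(215,180,335,300)),('top',(230,180,350,300))):
    c=cap(n); np.save(f'pics/{n}_d.npy',c,allow_pickle=True); t=cv2.resize(c['image'][b[1]:b[3],b[0]:b[2]],(400,400),interpolation=cv2.INTER_CUBIC); t=np.clip(t*1.4,0,255).astype(np.uint8); o=t if n=='side' else np.hstack([o,t])
cv2.imwrite('pics/stage.png',o)
```

```text
down t24.5 [ 506.9 -320.4    1.7] F [ 0.4 -0.8 -0.9] w45.1 g0.0
grip t24.9 [ 507.2 -320.6    2.2] F [-0.8  0.4  0.4] w23.4 g50.0
lift t25.9 [ 506.6 -320.1   79.3] F [ 0.4  0.7 -1. ] w23.4 g50.0
stage t27.1 [ 465.9 -165.5   33.9] F [ 0.2  0.4 -0.4] w23.3 g50.0
```

View pics/stage.png

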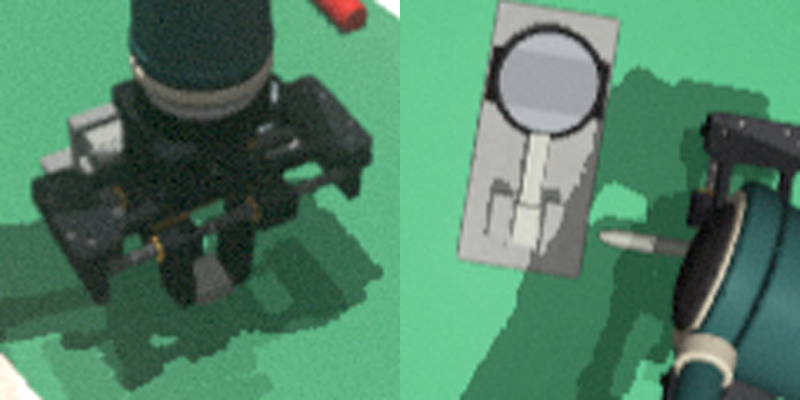

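The top crop shows the pin tip at about (603,236) pointing at the ear. I'll check the line of its axis against the fork line.

Run:
```python
from h import *
c=np.load('pics/top_d.npy',allow_pickle=True).item(); P=cloud(c)*1000; im=c['image'].astype(int)
x0,y0,x1,y1=287,242,316,262
s=P[y0:y1,x0:x1].reshape(-1,3); k=im[y0:y1,x0:x1].reshape(-1,3); sat=k.max(1)-k.min(1)
a=np.radians(-8.7); Rz=np.array([[np.cos(a),np.sin(a)],[-np.sin(a),np.cos(a)]])
v,u=np.mgrid[y0:y1,x0:x1]
# colour-only rays on the axis height
m=(sat<30)&(k.max(1)>75)&(s[:,2]>25); q=plane(c,np.c_[u.ravel(),v.ravel()][m],.041)[:,:2]*1000; l=(q-[486.1,-31.5])@Rz.T
for lo in range(-100,-50,6):
    i=(l[:,1]>=lo)&(l[:,1]<lo+6)
    if i.sum(): print(lo,i.sum(),l[i,0].min().round(1),l[i,0].max().round(1),l[i,0].mean().round(1),'z',np.percentile(s[m][i,2],[50,90]).round(1))
```

```text
-94 6 -2.1 5.1 2.2 z [43.1 44.3]
-88 10 -3.2 4.4 0.2 z [41.4 44.7]
-82 11 -3.6 5.5 1.5 z [41.7 44.8]
-76 11 -2.8 6.7 1.2 z [43.5 45.9]
-70 13 -3.5 6.3 1.9 z [43.  46.1]
-64 12 -3.9 5.2 0.7 z [42.4 45.2]
-58 4 -0.8 1.8 0.5 z [39.9 40.6]
```

The pin is level and in line to about 1 mm. I'll insert it in steps with force checks.

```bash
cat > ins.py <<'E'
from h import *
f=np.array([.4861,-.0315]); a=np.radians(81.3); u=np.array([np.cos(a),np.sin(a)]); e=np.array([u[1],-u[0]])
def loc():
    s=manip.state(); d=np.array(s['tool_pos'][:2])-f; F=np.array(s['contact_force'])
    print('t%.1f'%s['clock'],'along %.1f lat %.1f z %.1f'%(d@u*1e3,d@e*1e3,s['tool_pos'][2]*1e3),'F along %.1f lat %.1f z %.1f'%(F[:2]@u,F[:2]@e,F[2]),'w%.1f'%(s['gripper_width']*1e3))
    return F[:2]@u,F[:2]@e,F[2]
def go(t,lat=0,z=.034,rate=.05): manip.move_linear([*(f+t/1e3*u+lat/1e3*e),z],rate=rate); return loc()
E
python3 - <<'E'
from ins import *
F0=np.array(loc())
for t in [-108,-102,-96,-90,-85,-80,-75,-70,-65,-60,-55,-50,-46,-43]:
    F=np.array(go(t,-.7))-F0
    if np.abs(F).max()>12: print('stop');break
E
```

```text
t27.2 along -135.4 lat 0.9 z 34.7 F along -0.3 lat 0.0 z -0.8 w23.1
t27.9 along -107.8 lat -0.7 z 34.0 F along 0.2 lat -0.2 z -1.4 w23.3
t28.2 along -101.8 lat -0.7 z 33.9 F along 1.5 lat 0.2 z -1.4 w23.1
t28.5 along -95.8 lat -0.7 z 34.0 F along -0.3 lat -0.5 z -1.2 w23.3
t28.7 along -89.7 lat -0.7 z 34.0 F along -0.5 lat -1.0 z -0.8 w23.5
t29.0 along -84.7 lat -0.7 z 34.0 F along -1.1 lat -0.5 z -1.9 w23.5
t29.2 along -79.8 lat -0.7 z 34.0 F along -0.3 lat 0.5 z -0.5 w23.4
t29.5 along -74.7 lat -0.7 z 34.0 F along -0.0 lat -0.5 z -1.4 w23.4
t29.7 along -69.8 lat -0.7 z 34.0 F along -0.8 lat -0.1 z -0.6 w23.7
t30.0 along -64.7 lat -0.7 z 34.0 F along -0.8 lat -0.3 z -0.8 w23.5
t30.2 along -59.8 lat -0.7 z 34.0 F along 0.4 lat 0.1 z -0.5 w23.2
t30.5 along -54.8 lat -0.7 z 34.0 F along 0.4 lat 0.3 z -0.9 w23.5
t30.7 along -49.7 lat -0.7 z 34.0 F along -0.4 lat -0.3 z -0.6 w23.6
t31.0 along -45.8 lat -0.7 z 34.0 F along 0.7 lat -0.4 z -2.0 w23.4
t31.2 along -42.9 lat -0.7 z 34.0 F along 0.8 lat -0.2 z -1.1 w23.4
```

Run:
```python
from ins import *
for t in [-41,-40,-39,-38,-37,-36,-35,-34,-33,-32,-31]:
    F=go(t,-.7,rate=.03)
    if F[0]<-18 or max(abs(F[1]),abs(F[2]))>15: print('stop');break
```

```text
t31.5 along -40.9 lat -0.7 z 34.0 F along -1.2 lat 0.1 z -0.8 w23.2
t31.7 along -40.0 lat -0.7 z 34.0 F along -0.4 lat -0.5 z -1.9 w23.5
t32.0 along -39.2 lat -0.7 z 34.0 F along -1.0 lat -0.6 z -0.5 w23.6
t32.2 along -39.1 lat -0.7 z 34.0 F along -6.8 lat 0.0 z -1.5 w22.9
t32.5 along -39.0 lat -0.7 z 34.1 F along -9.9 lat -0.4 z -0.7 w23.3
t32.7 along -39.0 lat -0.7 z 34.1 F along -13.7 lat -0.8 z -0.8 w23.5
t33.0 along -38.9 lat -0.6 z 34.1 F along -18.9 lat 0.1 z 0.0 w23.5
stop
```

A stiff stop at -39 mm matches the shoulder against the ear (-38 expected). I'll ease the push, let go and inspect.

Run:
```python
from ins import *
from fit import fit
go(-38.9,-.7,rate=.03)
manip.set_gripper(.045); loc(); p=manip.state()['tool_pos']
manip.move_linear([p[0],p[1],.15],rate=.12); manip.move_pose([.45,-.38,.2],rv(-40)); st()
fit('e')
c=np.load('pics/top_e.npy',allow_pickle=True).item(); P=cloud(c)*1000; s=P[215:275,235:305].reshape(-1,3); l=np.c_[(s[:,:2]/1e3-f)@e,(s[:,:2]/1e3-f)@u]*1e3
i=(l[:,1]<-26)&(l[:,1]>-60)&(abs(l[:,0])<16)&(s[:,2]>28); print('tab',i.sum(),l[i].min(0),l[i].max(0),np.nanmedian(s[i],0))
i=(l[:,1]>26)&(l[:,1]<60)&(abs(l[:,0])<10)&(s[:,2]>25); print('tip',i.sum(),l[i].min(0),l[i].max(0),np.nanmedian(s[i],0))
```

```text
t33.3 along -39.1 lat -0.6 z 34.0 F along -4.0 lat -0.1 z -1.8 w23.0
t33.8 along -38.7 lat -0.6 z 34.1 F along -0.6 lat 0.3 z 0.4 w45.1
 t36.1 [ 450.  -378.8  199.3] F [ 0.4  0.7 -0.4] w45.1 g0.0
top glass [584.8 -47. ] ((584.779052734375, -47.44953536987305), (65.71309661865234, 66.7892074584961), 94.07212829589844)
 tongue z 51.22190631867535  arm z 43.4923523900878 lens z 33.905882347570525
 tongue xy local [ 2.87167723 -0.56254297] [-11.86913963  -8.56363535] [54.94838722  7.13112595]
side glass [584.5 -44.1] ((583.83935546875, -42.945030212402344), (61.64858627319336, 67.3084945678711), 95.75296020507812)
 tongue z 50.678094550584035  arm z 33.196573291716106 lens z 33.50635150389025
 tongue xy local [-1.57855155  1.36841322] [-17.71145708  -9.76387351] [10.90888531  9.99218882]
tab 111 [ -9.92001181 -52.78283919] [ 11.27004583 -26.24936056] [481.60828839 -70.65984896  42.21574728]
tip 32 [-5.94346284 26.42018732] [ 4.52096045 42.39591714] [490.16522611   1.85028367  40.75875981]
```

View pics/fit_e.png

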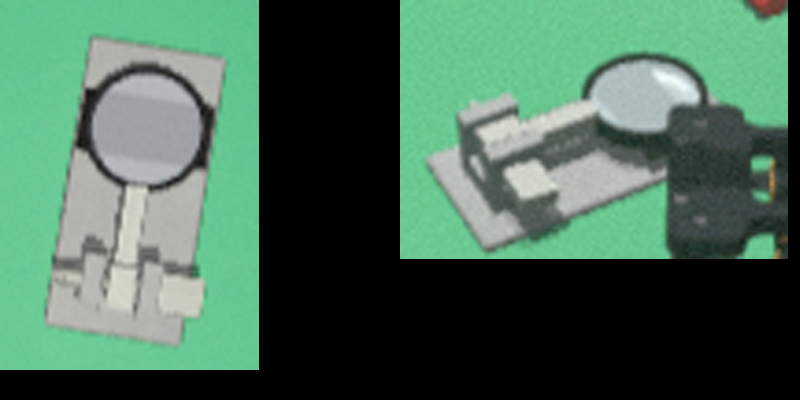

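The pin is through both ears: the tip spans to +42 and the tab's rear is at about -52.5. To be sure the shoulder is fully home after letting go, I'll push the tab's rear gently with closed fingers.

Run:
```python
from ins import *
from fit import fit
manip.set_gripper(0,force=20)
manip.move_pose([*(f-.078*u),.12],rv(-8.7)); go(-78,0,.031,.12); go(-68,0,.031,.05)
for t in [-66,-64,-63,-62,-61,-60,-59,-58,-57,-56,-55,-54]:
    F=go(t,0,.031,.03)
    if F[0]<-15: print('stop');break
go(-75,0,.031,.06); p=manip.state()['tool_pos']; manip.move_linear([p[0],p[1],.15],rate=.15)
manip.move_pose([.45,-.38,.3],rv(40)); st()
c=cap('top'); P=cloud(c)*1000; s=P[215:275,235:305].reshape(-1,3); l=np.c_[(s[:,:2]/1e3-f)@e,(s[:,:2]/1e3-f)@u]*1e3
i=(l[:,1]<-26)&(l[:,1]>-60)&(abs(l[:,0])<16)&(s[:,2]>28); print('tab',i.sum(),l[i].min(0),l[i].max(0),np.nanmedian(s[i],0))
i=(l[:,1]>26)&(l[:,1]<60)&(abs(l[:,0])<10)&(s[:,2]>25); print('tip',i.sum(),l[i].min(0),l[i].max(0),np.nanmedian(s[i],0))
print('tin/driver diff vs start', [int((np.abs(c['image'][a:b,x:y].astype(int)-np.load('pics/top0.npy',allow_pickle=True).item()['image'][a:b,x:y]).max(2)>60).sum()) for a,b,x,y in ((130,160,120,155),(130,155,205,265),(130,170,335,412))])
t=cv2.resize(c['image'][160:280,210:330],(600,600),interpolation=cv2.INTER_CUBIC); cv2.imwrite('pics/end.png',np.clip(t*1.4,0,255).astype(np.uint8))
```

```text
t38.9 along -78.3 lat 0.7 z 31.5 F along -0.6 lat 0.7 z 0.6 w0.4
t39.3 along -67.6 lat 0.4 z 31.5 F along -1.0 lat -0.2 z -0.2 w0.5
t39.5 along -65.9 lat 0.0 z 31.1 F along -0.9 lat 0.3 z 0.0 w0.7
t39.8 along -64.0 lat -0.0 z 31.0 F along 1.0 lat -1.0 z -0.6 w0.5
t40.0 along -63.0 lat -0.0 z 31.0 F along -0.4 lat 0.2 z -0.2 w0.7
t40.3 along -62.2 lat 0.2 z 31.1 F along -0.7 lat 0.6 z -0.8 w0.4
t40.5 along -62.1 lat 0.2 z 31.1 F along -5.7 lat -0.6 z 0.8 w0.4
t40.8 along -62.0 lat 0.3 z 31.2 F along -10.5 lat -0.9 z -0.0 w0.7
t41.0 along -61.9 lat 0.2 z 31.2 F along -13.9 lat -0.0 z -0.0 w0.4
t41.3 along -61.8 lat 0.3 z 31.2 F along -18.0 lat -0.4 z 0.1 w0.6
stop
t41.7 along -75.0 lat -0.1 z 30.9 F along 0.5 lat 0.1 z 0.6 w0.3
 t43.9 [ 449.8 -379.2  298.5] F [ 0.2 -0.2 -0.3] w0.9 g0.0
tab 109 [-10.17359838 -52.41415503] [ 11.29253769 -26.04890181] [481.531266   -70.68164292  42.57621303]
tip 32 [-5.90384186 26.0440193 ] [ 4.53243576 42.36563592] [490.17425661   0.76312878  40.95732503]
tin/driver diff vs start [0, 0, 0]
```

View pics/end.png

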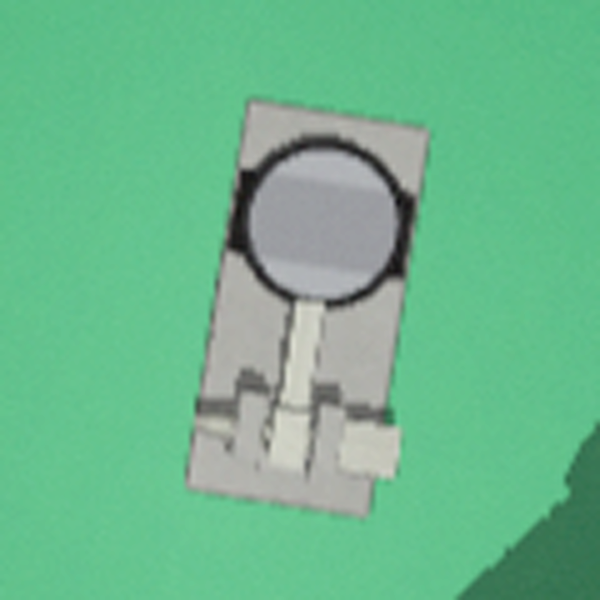

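The second stop was equally stiff, at -62 (-61 expected). The tab sits against the ear at about (340,445), and the tip sticks out at (200,425) on the far side. The bystanders have not moved, so I'm handing the job in.

```bash
python3 -c "
from h import *
print(order.close_job())"
```

```text
the job is handed in; nothing more can be done
None
```

I laid the lens arm in its stand with the lens flat on the rest, pushed the hinge pin home through both ears, let go, and handed the job in at about 44 s; the tins, driver stand and loose screwdriver show no movement in the final top picture, and the verdict was not shown.

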